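# Bolt the chase to the proof press bed

## Robot

A 6-joint arm with a two-finger parallel gripper is mounted at the origin on the work surface. World frame = base frame: x ahead of the robot, y to its left, z up, the work surface at z = 0. Lengths are in m, angles in rad, forces in N, time in s.
With the tool pointing down it reaches from about 0.275 to 0.75 m from the base axis. Payload 10.2 kg.
Tool frame: the origin (TCP) lies midway between the tips of the shut fingers; the grasp point (between the pads) lies 19 mm behind it (env.hold_point_z is the distance from the TCP to the grasp point, in m); z points along the fingers, y is the line along which they close (so a half turn about z gives the same grasp; the last joint's range is limited). The gripper opens to 85 mm and grips with 20 to 120 N. Pads are 22 mm wide; open, the fingers measure 114 mm over their backs; the gripper's body (76 mm by 85 mm) begins 54 mm behind the grasp point. The pads swing forward as they close: fully open they stand 13 mm farther back than shut.
Start: joints at [-1.337, 0.313, 1.498, -0, 1.331, -0.223], TCP at [0.232, -0.471, 0.231] pointing down, gripper open.
Joint ranges: [-2.94, 2.94], [-0.97, 2.17], [0.19, 2.56], [-1.23, 4.37], [0.02, 3.11], [-2.88, 2.88]. Speed limits (rad/s): [2.39, 2.39, 3.01, 3.14, 3.14, 3.14].

## Interface

Orientations are given as a unit quaternion [x, y, z, w].
In Python, from bench import env, kinematics, monitor, eyes, job gives the robot as it stands. The module is installed in compiled form; this text tells all that it offers. Calls block until the motion is done:
- env.reach(position, orientation): joint-space move of the TCP to a pose.
- env.movel(position, velocity=0.15, frame=None, guard=None): straight line of the TCP; frame=None keeps the orientation; velocity is the mean speed in m/s. With guard (N) it stops when the force on the tool has changed by that much, and returns True; else False.
- env.set_joints(angles): joint-space move.
- env.release() and env.close_gripper(effort=None): open the fingers fully, or close them until they stop; effort is the grip in N (None keeps the last).
- env.hold(seconds).
- kinematics.ik(position, orientation): joint angles nearest the present ones, or None.
- monitor.sense(): the state.
- eyes.grab_frame(name): name is "side" or "top"; returns a dict with "frame" (480x640x3 uint8, red, green, blue), "mtx" (3x3 intrinsics, pixels), "view" (4x4, takes a point from world to camera coordinates). Camera axes: x right, y down, z forward; pixel columns grow to the right and rows downward; lengths in m; the calibration is good to about 2 mm. A picture is of the moment at which its call begins. There is no depth.
A pose or a line that the arm cannot do raises env.MotionError and nothing moves.
- job.hand_in(): hands the job in; it is judged then, once.
The state is a dict: "clock": time; "joints": joint angles; "qvel": joint speeds; "joint_efforts": joint torques, N m; "position": TCP position; "ee_rot": TCP orientation; "contact_force": force on the tool from outside, world axes, zero at the start; "ft_torque": the same for the moment, N m; "finger_gap": opening from 0.0 (shut) to 1.0 (fully open); "gripper_force": force on a finger pad.
Only numpy, scipy, OpenCV 4.12 (cv2) and the standard library are available. Lean on these libraries where they do the work, as an engineer would, in place of code of your own. Each camera call takes 0.05 s, during which the arm holds its last target. There are 200 camera calls.

## Task

Lock the frame of type on the proof press: hold the red spring catch plate down with one fingertip and, keeping it down, push the bolt's brass lug with the other fingertip until the bolt is fully home in the keeper. Then let go so that the catch springs fully up and secures the bolt. Pick nothing up, and leave the loose things lying around and on the press where they are.

Things in the scene. Friction and masses are not known exactly. Their poses are not given: they have to be found in the camera images.
- press: Low black cast-iron press bed, 375 x 290 mm, fixed; place and yaw vary; top face 35 mm above the table. Origin on the table top under the lock at its near end; x = the way the bolt slides home (roughly away from the robot), y left, z up. In this frame the catch plate lies at y -45..-15 mm, the lug at y 15..47 mm: 60 mm between centre lines, free space between them higher than 62 mm.
- catch_pad (a point): Centre of the top of the red catch plate: 90 mm long (press x -45..45 mm), 30 mm wide, 6 mm thick, top 85 mm above the table when up. It moves straight down only; it does not travel with the bolt, and a fingertip can slide along it while pressing.
- catch (a joint): Depression of the catch, m: 0 = up, 0.016 = bottom stop. Spring force about 4 N at first, 9 N at the bottom. Its red pawl stands between steel teeth on the bolt's side; 6 mm down or deeper (10 mm is comfortable) it passes under them and frees the bolt. Let go midway, it comes up in the next gap and blocks the bolt again.
- bolt_lug (a point): Centre of the near (-x) face of the brass lug, 90 mm above the table: push here along press x. Lug 12 mm thick in x, 32 mm wide in y, 61 to 105 mm above the table, on a steel bar whose top is at 61 mm. Near face at press x = -10 mm plus the bolt's travel. Two guide straps over the bar (press x -70..-56 and 56..70 mm) are 66 mm high.
- bolt (a joint): Travel of the bolt, m: 0 = drawn back, 0.038 = end stop, fully home. Starts at 0 to 0.002; with the catch up it is blocked at about 0.003. Slides with about 2.5 N and stays where it is left. From 0.033 on, the released catch comes fully up behind the last tooth and secures it.
- keeper (a point): Top centre of the brass keeper, an eye 21 x 32 mm, top 69 mm above the table, that takes the bolt's end. It is on the near bar of the dark steel chase, the rectangular frame of type on the press bed (press x 95..260 mm, y -115..115 mm, up to 58 mm above the table).
- wood_sort: Plain wooden block (unlettered wood type), 40 x 24 x 23 mm, lying on the press bed, about 118 mm to the lock's left. Loose; not part of the job. Origin at the centre of its underside.
- brass_spacer: Brass spacing block 36 x 20 x 23 mm, lying on the press bed, about 118 mm to the lock's right. Loose; not part of the job. Origin at the centre of its underside.
- planer: Dark wooden planer block 75 x 90 x 35 mm, lying on top of the type. Loose; not part of the job. Origin at the centre of its underside.
- ink_tin: Ink tin, 84 mm diameter, 75 mm tall, on the table left of the press. Loose; not part of the job. Origin at the centre of its underside.
- varnish_jar: Jar, 72 mm diameter, 85 mm tall, on the table left of the press. Loose; not part of the job. Origin at the centre of its underside.
- brayer: Hand ink roller with a red handle, about 170 mm long and 102 mm wide, on the table right of the press. Loose; not part of the job. Origin at the centre of its underside, near the roller end of the handle.
- comp_stick: Steel composing stick, a shallow tray 200 x 55 x 22 mm, on the table right of the press. Loose; not part of the job. Origin at the centre of its underside.

How it is judged:
By the outcome, as a careful person would: the job done as asked, in the order asked, and still so for the second after the job is handed in, with the robot touching nothing.
It also fails if it takes over 38 s, if anything falls off the work surface, if the arm or the gripper's body presses on something with over 40 N, if the wrist force passes 120 N, or if a joint passes its speed limit or range.

## Working session

There is one attempt and no reset: what is moved stays moved. The work goes in short steps, each a Python script; the robot and the scene stay as the last script left them, time stands still between calls to the robot, and variables do not carry over. Pictures are saved under pics/ and viewed, at most 10 in all, crops included, and the job is handed in when it is done.

```bash
mkdir -p pics; python3 - <<'E'
from bench import env,monitor,eyes
import cv2,numpy as np
for n in("top","side"):
    f=eyes.grab_frame(n); cv2.imwrite(f"pics/{n}0.png",f["frame"][:,:,::-1]); np.savez(f"pics/{n}0.npz",**f)
    V=f["view"];print(n,f["mtx"].tolist(),(-V[:3,:3].T@V[:3,3]).round(3),V[:3,:3].round(2).tolist())
s=monitor.sense();print(s)
E
```

```text
top [[587.939314149506, 0.0, 329.0020813996094], [0.0, 587.939314149506, 241.51967588430148], [0.0, 0.0, 1.0]] [0.47  0.007 1.376] [[0.03, -1.0, 0.01], [-1.0, -0.03, -0.09], [0.09, -0.01, -1.0]]
side [[516.5216795363795, 0.0, 310.5417727043651], [0.0, 516.5216795363795, 237.32389501056102], [0.0, 0.0, 1.0]] [ 0.137 -1.092  0.826] [[0.93, -0.38, 0.01], [-0.19, -0.5, -0.84], [0.32, 0.78, -0.54]]
{'clock': 0.1, 'joints': array([-1.33737736e+00,  3.13412763e-01,  1.49833610e+00,  5.32743654e-05,
        1.33099644e+00, -2.23414094e-01]), 'qvel': array([ 0.00016372, -0.00125811, -0.00144785, -0.00165808, -0.00091481,
        0.00079169]), 'joint_efforts': array([ 3.45460554e-03, -4.12897146e+01, -2.60142159e+01, -1.60902650e-04,
        2.99461324e-03, -2.26289967e-05]), 'position': array([ 0.23152514, -0.47095047,  0.23079214]), 'ee_rot': array([ 9.74027443e-01,  2.26429253e-01,  2.29880021e-05, -5.76443183e-04]), 'contact_force': array([ 0.29122248, -0.51474079, -0.11733077]), 'ft_torque': array([-0.01220336,  0.02788039,  0.00051837]), 'gripper_force': 0.0, 'finger_gap': 0.9990700987819324}
```

View pics/top0.png

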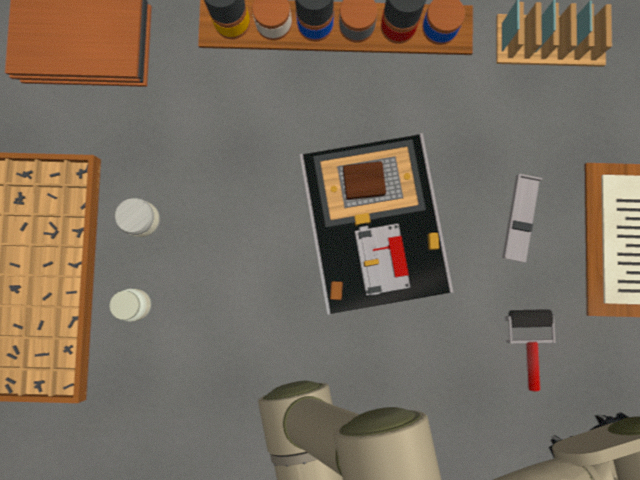

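View pics/side0.png

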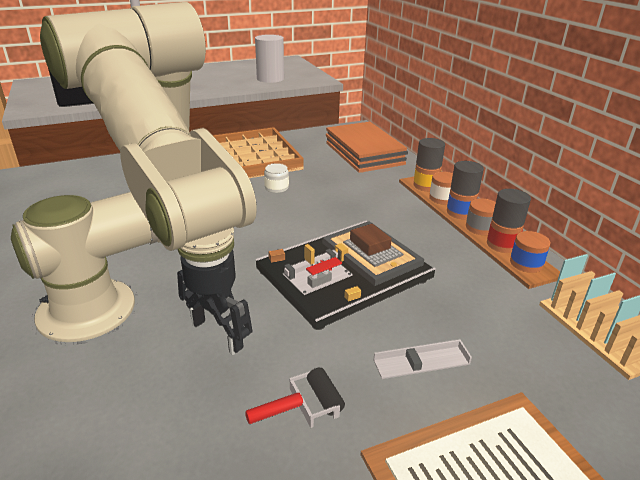

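```bash
python3 - <<'E'
import cv2
t=cv2.imread("pics/top0.png")[215:315,315:455];s=cv2.imread("pics/side0.png")[225:310,260:370]
a=cv2.resize(t,None,fx=5,fy=5,interpolation=cv2.INTER_CUBIC);b=cv2.resize(s,None,fx=7,fy=7,interpolation=cv2.INTER_CUBIC)
cv2.imwrite("pics/tc.png",a);cv2.imwrite("pics/sc.png",b)
E
```

```text
(no output)
```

View pics/tc.png

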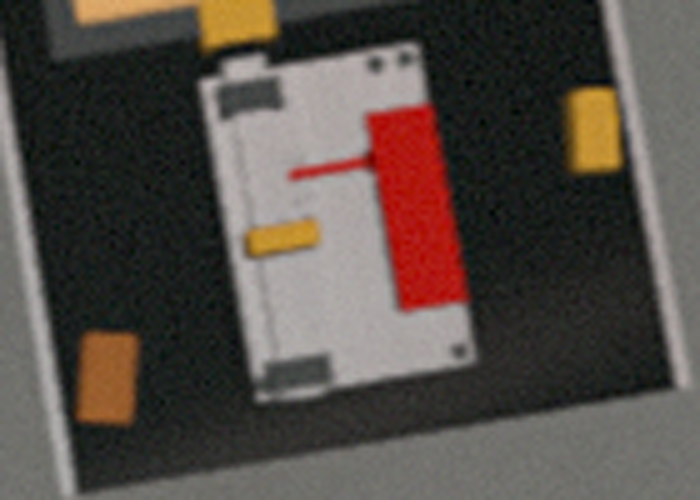

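View pics/sc.png

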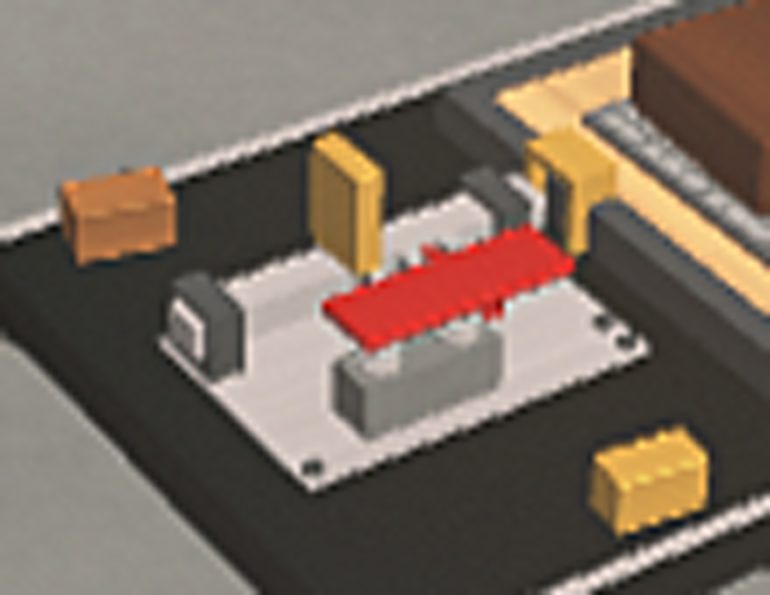

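```bash
cat > h.py <<'E'
import numpy as np
def load(n): return np.load(f"pics/{n}0.npz")
def proj(f,P):
    c=np.asarray(P)@f["view"][:3,:3].T+f["view"][:3,3]; q=c@f["mtx"].T; return q[:,:2]/q[:,2:]
def world(p,P):
    P=np.asarray(P,float); c,s=np.cos(p[2]),np.sin(p[2])
    return np.stack([p[0]+c*P[...,0]-s*P[...,1],p[1]+s*P[...,0]+c*P[...,1],P[...,2]],-1)
E
python3 - <<'E'
from h import *
from scipy.optimize import least_squares
pl=[[.045,-.015,.085],[.045,-.045,.085],[-.045,-.045,.085],[-.045,-.015,.085]]
tp=np.array([[367,113],[432,105],[468,302],[401,310]])/5+[315,215]-.4
sp=np.array([[532,227],[575,263],[370,338],[325,302]])/7+[260,225]-.43
lt=np.array([[244,232],[314,220]])/5+[315,215]-.4   # lug far top edge L,R
ls=np.array([[312,140],[352,163],[384,183],[340,130]])/7+[260,225]-.43
def lug(b): return [[.002+b,.047,.105],[.002+b,.015,.105]],[[-.010+b,.047,.105],[-.01+b,.015,.105],[.002+b,.015,.105],[.002+b,.047,.105]]
T,S=load("top"),load("side")
def parts(p,b=.001):
    a,c=lug(b)
    return [(proj(T,world(p,pl))-tp),(proj(S,world(p,pl))-sp),(proj(T,world(p,a))-lt),(proj(S,world(p,c))-ls)]
for name,idx in (("top",[0]),("side",[1]),("top+side",[0,1]),("all",[0,1,2,3])):
    r=least_squares(lambda p:np.concatenate([parts(p)[i].ravel() for i in idx]),[.42,-.1,.17]); print(name,r.x.round(4))
for q in parts(r.x): print(q.round(1).tolist())
np.save("pose.npy",r.x)
E
python3 - <<'E'
import cv2
s=cv2.imread("pics/side0.png")[245:355,165:265];cv2.imwrite("pics/g.png",cv2.resize(s,None,fx=5,fy=5,interpolation=cv2.INTER_CUBIC))
E
```

```text
top [ 0.5536 -0.1232  0.186 ]
side [ 0.5582 -0.1204  0.1947]
top+side [ 0.5552 -0.1229  0.1886]
all [ 0.5547 -0.1223  0.1943]
[[-0.7, -0.7], [-0.4, -1.4], [-0.2, -0.6], [-0.3, 0.1]]
[[-1.0, -0.1], [-0.1, 0.7], [-1.2, 1.6], [-1.6, 0.5]]
[[0.1, -1.6], [0.7, -1.7]]
[[-0.9, 0.5], [0.3, 3.3], [-0.3, -1.0], [-0.9, 0.6]]
```

View pics/g.png

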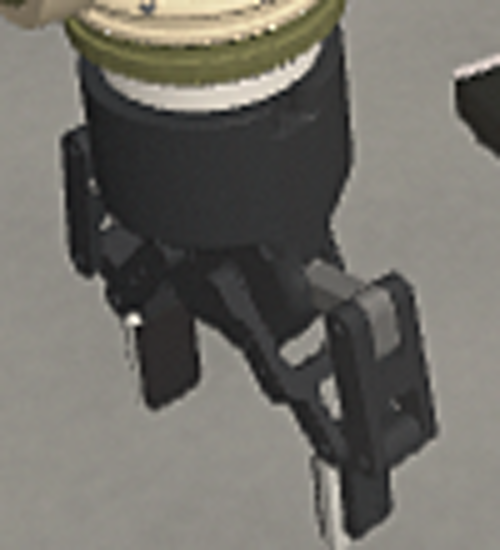

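```bash
cat >> h.py <<'E'
from scipy.spatial.transform import Rotation as R
PHI=np.deg2rad(15.5)
def quat(p): return (R.from_euler('z',p[2]+PHI)*R.from_euler('x',np.pi)).as_quat()
def topress(p,w):
    d=np.asarray(w[:2])-p[:2]; c,s=np.cos(p[2]),np.sin(p[2]); return np.array([c*d[0]+s*d[1],-s*d[0]+c*d[1]])
E
python3 - <<'E'
from h import *
from bench import env,monitor,eyes,kinematics
import cv2
p=np.load("pose.npy"); p[2]=.19; np.save("pose.npy",p)
q=quat(p); W=lambda x,y,z: world(p,[x,y,z])
S=monitor.sense
def rep(t): s=S(); print(t,round(s["clock"],2),(topress(p,s["position"])*1e3).round(1),s["position"].round(4),s["contact_force"].round(1))
print(kinematics.ik(W(.018,.022,.16),q))
env.reach(W(.018,.022,.16),q); rep("above")
print(env.movel(W(.018,.022,.080),velocity=.08,guard=3)); rep("down")
for n in("top","side"):
    f=eyes.grab_frame(n); cv2.imwrite(f"pics/{n}1.png",f["frame"][:,:,::-1])
a=cv2.resize(cv2.imread("pics/top1.png")[200:320,310:460],None,fx=4,fy=4,interpolation=2)[:, :600]
b=cv2.resize(cv2.imread("pics/side1.png")[180:310,250:400],None,fx=4,fy=4,interpolation=2)
cv2.imwrite("pics/t1.png",cv2.resize(a,(400,320)));cv2.imwrite("pics/s1.png",b)
E
```

```text
[-3.72771689e-01  4.86353122e-01  1.43741508e+00 -4.44089210e-16
  1.21782445e+00  7.37498603e-01]
above 1.94 [17.7 21.1] [ 0.5681 -0.0983  0.1602] [-0.8 -1.4  0.3]
False
down 3.09 [18.3 21.8] [ 0.5685 -0.0974  0.0805] [ 0.3 -0.  -0.5]
```

View pics/s1.png

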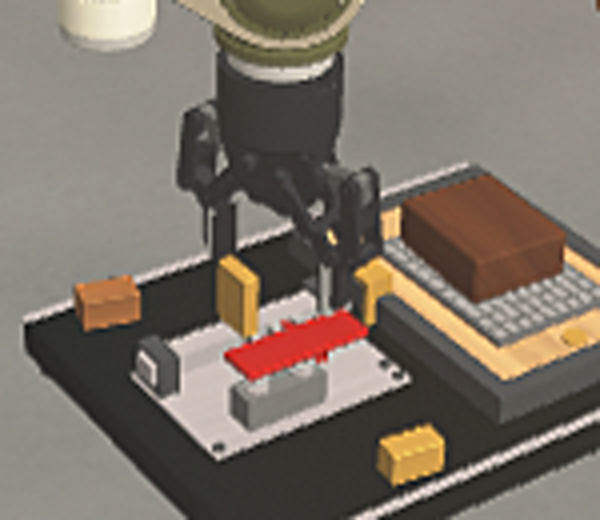

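The picture shows the lug finger (225,240) beyond the lug's left side (235,290), and the plate finger (340,290) just above the red plate. Next I'll probe the lug's side for y.

```bash
python3 - <<'E'
from h import *
from bench import env,monitor
p=np.load("pose.npy"); W=lambda x,y,z: world(p,[x,y,z]); S=monitor.sense
def rep(t): s=S(); print(t,round(s["clock"],2),(topress(p,s["position"])*1e3).round(1),s["position"].round(4),s["contact_force"].round(1))
print(env.movel(W(.018,.000,.080),velocity=.02,guard=3)); rep("probe")
E
```

```text
True
probe 3.85 [17.8 11.1] [ 0.5701 -0.108   0.0796] [0.5 2.3 1.3]
```

```bash
cat > run.py <<'E'
from h import *
from bench import env,monitor
p=np.load("pose.npy"); W=lambda x,y,z: world(p,[x,y,z]); S=monitor.sense
def rep(t): s=S(); print(t,round(s["clock"],2),(topress(p,s["position"])*1e3).round(1),s["position"].round(4),s["contact_force"].round(1))
E
python3 - <<'E'
from run import *
env.movel(W(.018,.018,.080),velocity=.06)
env.movel(W(.018,.018,.112),velocity=.08)
env.movel(W(-.016,.0031,.112),velocity=.1)
env.movel(W(-.016,.0031,.095),velocity=.06); rep("pre")
print(env.movel(W(-.016,.0031,.060),velocity=.02,guard=2.5)); rep("touch")
E
```

```text
pre 5.62 [-16.    3.3] [ 0.5383 -0.1221  0.0945] [-0.1  0.3 -0.4]
True
touch 6.78 [-16.    3.1] [ 0.5384 -0.1223  0.0703] [-0.7  1.1  3. ]
```

```bash
python3 - <<'E'
from run import *
from bench import eyes
import cv2
env.movel(W(-.016,.0031,.0595),velocity=.03); env.hold(.2); rep("pressed")
for n,(a,b,c,d) in {"side":(215,305,270,370),"top":(220,310,335,435)}.items():
    f=eyes.grab_frame(n)["frame"][a:b,c:d,::-1]
    cv2.imwrite(f"pics/{n}2.png",cv2.resize(f,(400,360),interpolation=2))
cv2.imwrite("pics/both2.png",np.hstack([cv2.imread("pics/side2.png"),cv2.imread("pics/top2.png")]))
E
```

```text
pressed 7.49 [-16.   3.] [ 0.5385 -0.1224  0.0598] [-2.7  1.2  7.2]
```

View pics/both2.png

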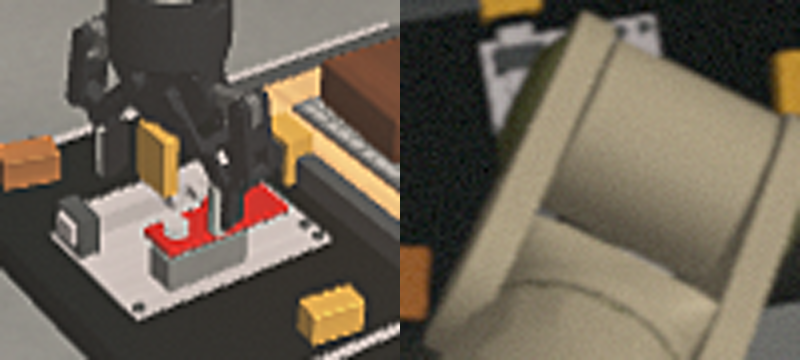

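The red plate is pressed clear of its posts at (175,220), and the lug finger (100,150) stands behind the lug (155,160). Now the push.

```bash
python3 - <<'E'
from run import *
for x in (-.004,.008,.018,.024):
    g=env.movel(W(x,.0031,.0595),velocity=.025,guard=12); rep(f"{x} {g}")
    if g: break
E
```

```text
-0.004 False 8.22 [-4.6  3. ] [ 0.5496 -0.1203  0.0596] [-5.7 -0.6  7.3]
0.008 False 8.86 [7.4 3.1] [ 0.5614 -0.1179  0.0596] [-5.4  0.3  7.4]
0.018 False 9.41 [17.4  3.1] [ 0.5712 -0.116   0.0596] [-4.9 -0.9  6.6]
0.024 False 9.8 [23.5  3.2] [ 0.5772 -0.1148  0.0596] [-5.3 -0.3  7. ]
```

Steady forces: the catch is held and the bolt is sliding. Continue to the end stop.

```bash
python3 - <<'E'
from run import *
g=env.movel(W(.040,.0031,.0595),velocity=.02,guard=8); rep(f"end {g}")
E
```

```text
end True 10.28 [29.8  3.2] [ 0.5833 -0.1135  0.0596] [-4.5 -0.7  5.8]
```

```bash
python3 - <<'E'
from run import *
from bench import eyes
import cv2
for i in range(2):
    g=env.movel(W(.040,.0031,.0595),velocity=.015,guard=12); rep(f"end {g}")
f=eyes.grab_frame("side")["frame"][215:305,270:370,::-1]
cv2.imwrite("pics/s3.png",cv2.resize(f,(600,540),interpolation=2))
E
```

```text
end True 10.59 [29.6  3.2] [ 0.5832 -0.1136  0.0596] [-4.2 -0.8  6.9]
end True 10.9 [29.5  3.3] [ 0.5831 -0.1135  0.0596] [-4.2 -0.   6.9]
```

View pics/s3.png

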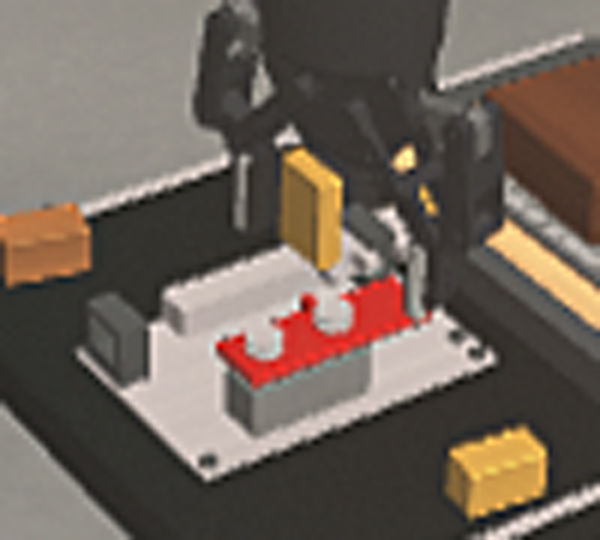

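```bash
python3 - <<'E'
from h import *
p=np.load("pose.npy");S=load("side")
for b in(0,.03,.034,.038): print(b,proj(S,world(p,[[-.01+b,.047,.105],[.002+b,.015,.105]]))[:].round(1).tolist())
print(np.array([[282,153],[342,183]])/6+[270,215]-.4)
print(np.array([[312,140],[384,183]])/7+[260,225]-.4)
E
```

```text
0 [[303.0, 245.2], [313.9, 249.8]]
0.03 [[312.9, 241.8], [323.8, 246.3]]
0.034 [[314.2, 241.3], [325.1, 245.8]]
0.038 [[315.5, 240.9], [326.4, 245.3]]
[[316.6 240.1]
 [326.6 245.1]]
[[304.17142857 244.6       ]
 [314.45714286 250.74285714]]
```

Lug pixels match about 37–38 mm of travel, so the bolt is home. Release.

```bash
python3 - <<'E'
from run import *
from bench import eyes
import cv2
env.movel(W(.027,.0031,.0595),velocity=.02)
env.movel(W(.027,.0031,.085),velocity=.06)
env.movel(W(.027,.0031,.16),velocity=.12); rep("up")
env.reach(W(-.20,-.05,.25),quat(p)); env.hold(.3); rep("away")
f=eyes.grab_frame("side")["frame"]; cv2.imwrite("pics/side4.png",f[:,:,::-1])
g=eyes.grab_frame("top")["frame"]
cv2.imwrite("pics/b4.png",np.hstack([cv2.resize(f[215:305,260:360,::-1],(400,360),interpolation=2),cv2.resize(g[210:300,335:435,::-1],(400,360),interpolation=2)]))
E
```

```text
up 12.59 [26.6  3.3] [ 0.5802 -0.1141  0.1591] [ 0.  -0.2 -0.2]
away 13.88 [-199.6  -49.9] [ 0.3681 -0.209   0.2497] [-0.6 -0.5 -0.3]
```

View pics/b4.png

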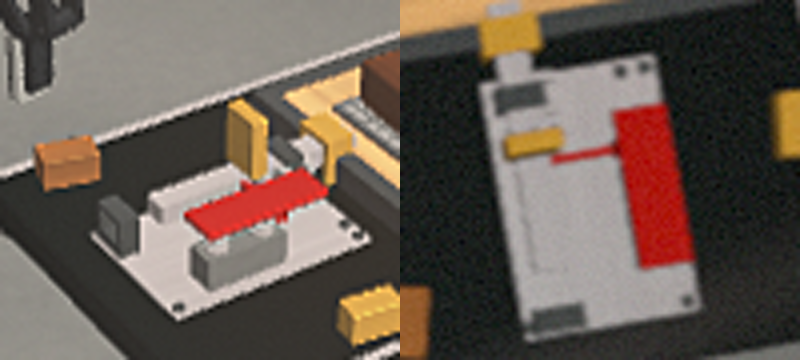

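The catch plate's near corner is at side pixel (306.5,268), the same as at the start, so it is fully up. The bolt's end passes through the keeper at (510,40), and the loose parts are where they were.

```bash
python3 -c "
from bench import job
print(job.hand_in())"
```

```text
the job is handed in; nothing more can be done
None
```

The bolt is fully home in the keeper and the catch sprang fully up behind it. The loose things in the final close-up stayed where they were, and the job was handed in at about 14 s on the robot's clock; no verdict came back.

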